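# Roll a culture tube into the vee of a viewing stand and clamp it

### The arm

A 6-joint arm with a two-finger parallel gripper is mounted at the origin on the work surface. World frame = base frame: x ahead of the robot, y to its left, z up, the work surface at z = 0. Lengths are in m, angles in rad, forces in N, time in s.
With the tool pointing down it reaches from about 0.4 to 0.925 m from the base axis. Payload 3.4 kg.
Tool frame: the origin (TCP) lies on the centre line of the jaws, within the pads' length; the fingertips stand ahead of it and the grasp point (between the pads) is the TCP (r.finger_overhang is the y of the fingertips in the tool frame, in m); y points along the fingers, x is the direction in which the jaws open and shut, and the axes are right-handed (so a half turn about y gives the same grasp; the last joint's range is limited). The gripper opens to 85 mm and grips with 20 to 120 N. Pads are 22 mm wide; open, the fingers measure 114 mm over their backs; the gripper's body (76 mm by 85 mm) begins 54 mm behind the grasp point. The pads swing forward as they close: fully open they stand 13 mm farther back than shut.
Start: joints at [-1.272, 0.307, 1.506, -0, 1.328, -0.073], TCP at [0.209, -0.536, 0.25] pointing down, gripper open.
Joint ranges: [-3.12, 3.12], [-1.05, 2.28], [0.14, 2.33], [-1.42, 4.57], [0.1, 2.73], [-2.68, 2.68]. Speed limits (rad/s): [2.57, 2.57, 3.14, 3.14, 3.14, 3.14].

### API

Orientations are given as [roll, pitch, yaw] about the fixed x, y, z axes, in that order (R = Rz(yaw) Ry(pitch) Rx(roll)).
In Python, from cell import r, camera, finder gives the robot as it stands.
- The arm moves only by the tool apply_moves, never from a script. Its argument "rows" is a list of rows, each an object with "xyz": the shift along the tool's x, y, z in cm, a list of three; "turn": the turn about the tool's y in rad; "gripper": the finger opening in cm, from 0 to 8.54. In form: [{"xyz": [dx, dy, dz], "turn": turn, "gripper": gripper}, ...]. A call has 1 to 12 rows; each row is the pose to reach, as a shift and turn from the pose commanded when the call began, along the tool's axes at that moment; what a row does not reach only later rows make up. A row lasts 1/8 s, in which the tool goes at most 62.5 mm and 10.7 degrees, less where a joint would pass 70% of its speed; a pose out of reach is approached as far as the arm can. A call with a gripper value outside its range is refused whole. The fingers move at their own pace and stop on an object; the grip force is fixed at half the most. Time passes only in rows, so rows that repeat a pose let the fingers close. It gives the time, the measured TCP pose, the force and the opening at its end, in the units of the state.
- r.state(): the state, without advancing time (a new reading comes with each control period).
- camera(name): name is "scene" or "top" or "wrist"; returns a dict with "image" (400x640x3 uint8, blue, green, red), "fx", "fy", "cx", "cy" (pixels), "cam_to_world" (4x4, takes a point from camera to world coordinates); the wrist camera has in their place "tool_from_camera" (4x4, takes a point from camera to tool coordinates, whose origin is the TCP and whose axes are the tool frame's). Camera axes: x right, y up, looking along -z (the intrinsics and any distortion apply to the point x, -y, -z); pixel columns grow to the right and rows downward; lengths in m; the calibration is good to about 2 mm. A picture is of the moment at which its call begins: read the wrist's pose just before it. There is no depth.
- r.hand_in(): hands the job in, once; it reports no verdict.
Trained networks look in a picture, given as the dict that the camera call returned (one of the last four; its "shot" number tells which), for a name from the list of things; names that differ only in an ending like _2 or _b are one class to them, and where a whole thing is asked for, a point or a joint stands for the part that bears it (a point fixed in the world has none). Each returns a list of dicts, best first, with "conf" (0 to 1); they miss things now and then, are a little off and sometimes report something else, mostly with a low value. They report only what shows in the picture. A call takes as long as a camera call. They do not tell look-alikes from the thing itself.
- finder.look_for(target, picture): "extent" ([left, top, right, bottom] as shares, 0 to 1, of the picture: columns of its width, rows of its height, round what is visible of it).
- finder.spot_point(target, picture): "at" ([row, column] as shares, 0 to 1, of the picture: columns of its width, rows of its height: a listed point, or the origin of a listed thing).
The state is a dict: "time": time; "joint_pos": joint angles; "joint_vel": joint speeds; "tau": joint torques, N m; "position": TCP position; "ee_rot": TCP orientation; "contact_force": force on the tool from outside, world axes, zero at the start; "moment": the same for the moment, N m; "grip_width": opening from 0.0 (shut) to 1.0 (fully open).
Only numpy, scipy, OpenCV 4.12 (cv2) and the standard library are available. Lean on these libraries where they do the work, as an engineer would, in place of code of your own. Each camera call takes 0.05 s, during which the arm holds its last target. There are 200 camera calls.

### The job

Roll the stoppered glass tube along the deck of the viewing stand, without picking it up, until it drops into the vee groove, and let go so that it settles there by itself, roughly centred along the groove. Then swing the clamp arm over and press it down gently until its rubber pad rests on the tube. Leave the other things on the bench where they are.

Things in the scene. Friction and masses are not known exactly. Their poses are not given: they have to be found in the camera images.
- tube: Amber glass tube with paper label, round-ended, 34 mm diameter, pinkish rubber stopper (30 mm diameter) at its +x end, about 120 g. Origin on its axis, mid-glass; x along the axis (glass -75 to +75 mm, stopper to +90); y, z turn as it rolls. Starts lying on the deck, its axis 67 mm above the bench, within 12 degrees of parallel to the groove, 50 to 100 mm before it. Rolls freely.
- stand: Viewing stand fixed to the bench, turned by its yaw; origin on the bench; x along the groove, +y the way the tube rolls, z up. Grey level deck 50 mm above the bench, 140 mm wide (x), y -125 to +37 mm, behind it a 5 mm high lip (y -131 to -125). Then a metal 90 degree vee 120 mm long: near edge y +37 level with the deck, bottom y +55, 32 mm above the bench, far edge y +83, 60 mm up.
- vee_seat (a point): Where the middle of the tube's axis lies once seated in the vee: 56 mm above the bench, at stand x = 0, y = +55 mm; axes as the stand's. On the deck the tube's axis is 67 mm above the bench.
- clamp (a joint): Clamp arm angle, rad: 0 = closed, arm level, pointing to the stand's -y, pad just touching a seated tube; grows as the arm rises; 1.57 upright; 2.2 open stop, leaning away beyond the groove. Starts open, 1.7 to 2.15. The hinge is stiff with friction: the arm stays where it is left; 1 to 3 N at the bar moves it. With no tube it would go to -0.12.
- clamp_hinge (a point): Axis of the clamp's hinge, parallel to stand x: at stand x 0, y +115 mm, 84 mm above the bench, between steel cheeks 95 mm high (x -26 to +26, y +105 to +129). The arm is a dark steel plate 30 mm wide and 6 mm thick, its mid-plane through the axis, 105 mm long to the bar; the rubber pad (50 by 24 mm, 8 mm thick) is on its underside 60 mm from the axis.
- clamp_bar (a point): Middle of the black cross bar at the free end of the clamp arm: 14 mm in diameter, 80 mm long, parallel to the hinge, 105 mm from it. When the clamp is closed it lies over the deck at stand y = +10 mm, 84 mm above the bench.
- dishes: Bystander: stack of petri dishes, 90 mm in diameter, 80 mm high, loose; origin under its centre.
- bottle: Bystander: stoppered amber bottle, 70 mm in diameter, 150 mm high, loose; origin under its centre.
Not all that is in view belongs to the job. What is shaped like the tube but pink or turquoise is not meant.

How it is judged:
On the way:
1. the tube lies at rest in the vee, touched by no part of the robot, with the clamp still open (above 0.6 rad) (y of tube in the frame of vee_seat between -0.004 and 0.004 m and z of tube in the frame of vee_seat between -0.004 and 0.004 m and x of tube in the frame of vee_seat between -0.03 and 0.03 m and angle between the x axis of tube and the x axis of stand, either way round below 0.06 rad and linear speed of tube below 0.02 m/s and value of joint clamp above 0.6 rad and contact force between tube and the fingers below 0.05 N and contact force between tube and the arm below 0.05 N), for 0.3 s.
At the end, for the whole second after the job is handed in: The tube lies at rest in the vee (axis within 4 mm of the seat sideways and in height, within 30 mm of the middle lengthwise, parallel to the groove within 0.06 rad), the clamp is closed (within 0.07 rad of 0) and its pad presses on the tube (more than 0.3 N) (y of tube in the frame of vee_seat between -0.004 and 0.004 m and z of tube in the frame of vee_seat between -0.004 and 0.004 m and x of tube in the frame of vee_seat between -0.03 and 0.03 m and angle between the x axis of tube and the x axis of stand, either way round below 0.06 rad and linear speed of tube below 0.02 m/s and value of joint clamp between -0.07 and 0.07 rad and contact force between clamp and tube above 0.3 N); the robot touches nothing.
It fails at once if the tube is lifted more than 12 mm off the deck (z of tube in the frame of stand above 0.079 m).
It fails at once if the clamp squeezes the glass with more than 60 N (contact force between clamp and tube above 60 N).
It fails at once if the dishes or the bottle are pushed more than 20 mm (distance of any of dishes, bottle from where it was at the start of the episode above 0.02 m).
It also fails if it takes over 64 s, if anything falls off the work surface, if the arm or the gripper's body presses on something with over 40 N, if the wrist force passes 120 N, or if a joint passes its speed limit or range.

## Working session

There is one attempt and no reset: what is moved stays moved. The work goes in short steps, Python scripts to look and compute and a tool call to move; the robot and the scene stay as the last step left them, time stands still between calls to the robot, and variables do not carry over. Pictures are saved under pics/ and viewed, about 8 in all and at most 12, crops included, and the job is handed in when it is done.

Besides the shell and the picture viewer there is one more tool, called after "Call:" in YAML: its name, and indented under it one key for each argument. apply_moves: Moves the arm, as the interface text tells. Its arguments: {"type":"object","properties":{"rows":{"type":"array","items":{"type":"object","properties":{"xyz":{"type":"array","items":{"type":"number"}},"turn":{"type":"number"},"gripper":{"type":"number"}}}}},"required":["rows"]}

```bash
ls; mkdir -p pics; python3 - <<'E'
from cell import r,camera,finder
import cv2,numpy as np
print(r.state(), r.finger_overhang)
for n in ("scene","top"):
    p=camera(n); cv2.imwrite(f"pics/{n}0.png",p["image"])
    print(n,p["fx"],p["cx"],p["cy"],np.round(p["cam_to_world"],3).tolist(),[k for k in p])
    for t in ("tube","stand","clamp","dishes","bottle"):
        print(t,[(round(d["conf"],2),np.round(d["extent"],3).tolist()) for d in finder.look_for(t,p)][:3])
    for t in ("tube","stand","vee_seat","clamp_hinge","clamp_bar","dishes","bottle"):
        print(t,[(round(d["conf"],2),np.round(np.array(d["at"])*[400,640],1).tolist()) for d in finder.spot_point(t,p)][:3])
E
```

```text
pics
{'time': 0.0, 'joint_pos': array([-1.27247816e+00,  3.07597861e-01,  1.50766452e+00, -6.62209339e-06,
        1.32834655e+00, -7.34813206e-02]), 'joint_vel': array([ 0.00091198,  0.00054417, -0.00058512, -0.00084685,  0.00109885,
       -0.00121257]), 'tau': array([ 7.81608542e-04, -4.57554317e+01, -2.51920885e+01,  4.98219185e-05,
        1.32230294e-02, -1.05900773e-05]), 'position': array([ 0.20869126, -0.53511088,  0.24937007]), 'ee_rot': array([-1.57065471,  0.00201131, -1.1989951 ]), 'contact_force': array([ 0.26113328, -0.00190648,  0.22130523]), 'moment': array([-0.02803195, -0.02866324,  0.02726362]), 'grip_width': 1.0018936949516368} 0.019
scene 444.62456746125895 322.6535285060995 203.13882717284343 [[-0.588, -0.676, 0.444, 1.113], [0.809, -0.483, 0.335, 0.384], [-0.012, 0.556, 0.831, 1.077], [0.0, 0.0, 0.0, 1.0]] ['image', 'fx', 'fy', 'cx', 'cy', 'cam_to_world', 'shot']
tube [(0.93, [0.548, 0.397, 0.634, 0.449]), (0.67, [0.378, 0.594, 0.45, 0.725]), (0.57, [0.711, 0.621, 0.78, 0.73])]
stand [(0.76, [0.429, 0.402, 0.6, 0.627])]
clamp [(0.64, [0.549, 0.502, 0.604, 0.56
[... 624 characters left out ...]
, 1.0]] ['image', 'fx', 'fy', 'cx', 'cy', 'cam_to_world', 'shot']
tube [(0.76, [0.462, 0.31, 0.55, 0.365]), (0.69, [0.484, 0.466, 0.529, 0.601]), (0.66, [0.424, 0.676, 0.497, 0.801])]
stand [(0.76, [0.378, 0.468, 0.576, 0.628])]
clamp [(0.72, [0.38, 0.472, 0.425, 0.556])]
dishes [(0.92, [0.2, 0.558, 0.27, 0.647]), (0.36, [0.383, 0.473, 0.425, 0.561])]
bottle [(0.71, [0.703, 0.581, 0.755, 0.641])]
tube [(0.89, [220.3, 325.0]), (0.8, [136.8, 324.8]), (0.69, [291.8, 299.9])]
stand [(0.56, [220.2, 316.1])]
vee_seat [(0.67, [216.7, 292.0])]
clamp_hinge [(0.9, [214.3, 268.6])]
clamp_bar [(0.74, [203.9, 250.1]), (0.19, [244.6, 459.9])]
dishes [(0.64, [241.9, 156.4])]
bottle [(0.58, [246.9, 459.3])]
```

```bash
python3 - <<'E'
import cv2,numpy as np
a=cv2.imread("pics/top0.png")[80:350,200:440]; b=cv2.imread("pics/scene0.png")[130:300,230:440]
a=cv2.resize(a,None,fx=2.2,fy=2.2,interpolation=2);b=cv2.resize(b,None,fx=1.2,fy=1.2)
cv2.imwrite("pics/c1.png",a)
cv2.imwrite("pics/c2.png",cv2.resize(cv2.imread("pics/scene0.png")[130:300,230:440],None,fx=3.5,fy=3.5,interpolation=2))
E
```

```text
(no output)
```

View pics/c1.png

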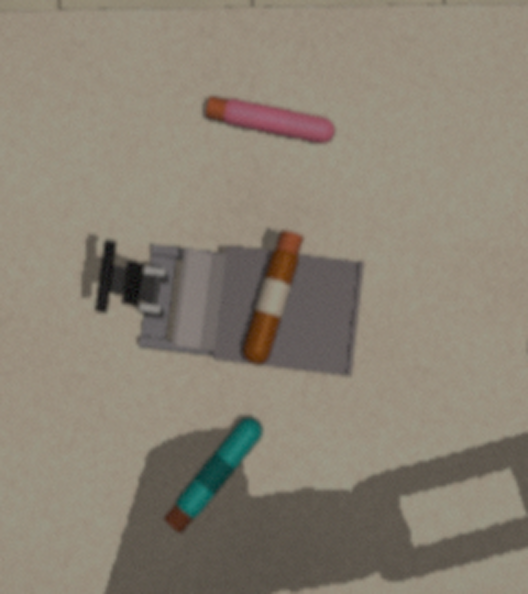

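View pics/c2.png

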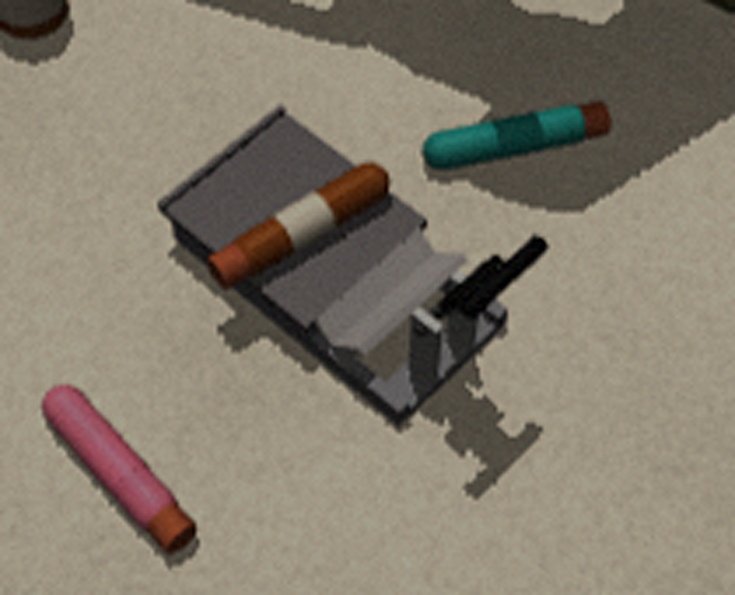

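The picture holds three tube-shaped things: pink at top-view (col 324, row 137), turquoise at (300, 292), and amber with a white label on the deck at (323, 215). The amber one fits, and the enlarged crops confirm it. Next I fit the poses.

```bash
cat > h.py <<'E'
import numpy as np, cv2
from scipy.optimize import least_squares
TOP=dict(); 
def proj(p,P):
    T=np.linalg.inv(p["cam_to_world"]); P=np.atleast_2d(P); c=P@T[:3,:3].T+T[:3,3]
    return np.c_[p["cx"]+p["fx"]*c[:,0]/-c[:,2], p["cy"]-p["fy"]*c[:,1]/-c[:,2]]
def ray(p,uv,z):
    C=p["cam_to_world"]; d=C[:3,:3]@[(uv[0]-p["cx"])/p["fx"],-(uv[1]-p["cy"])/p["fy"],-1]
    return C[:3,3]+d*(z-C[2,3])/d[2]
def S(q,P):
    P=np.atleast_2d(P); c,s=np.cos(q[2]),np.sin(q[2])
    return np.c_[q[0]+c*P[:,0]-s*P[:,1], q[1]+s*P[:,0]+c*P[:,1], P[:,2]]
def inv(q,P):
    c,s=np.cos(q[2]),np.sin(q[2]); d=np.array(P[:2])-q[:2]; return np.array([c*d[0]+s*d[1],-s*d[0]+c*d[1]])
E
python3 - <<'E'
from cell import camera
from h import *
t=camera("top"); s=camera("scene")
T=lambda a:np.array(a)/2.2+[200,80]; U=lambda a:np.array(a)/3.5+[230,130]
obs=[(t,T((362,261)),(.07,-.131,.055)),(t,T((351,375)),(-.07,-.131,.055)),(t,T((219,247)),(.07,.037,.05)),(t,T((213,355)),(-.07,.037,.05)),
(t,(292,216.7),(0,.055,.056)),(t,(268.6,214.3),(0,.115,.084)),
(s,U((160,207)),(.07,-.131,.055)),(s,U((282,108)),(-.07,-.131,.055)),(s,U((426,222)),(-.07,.037,.05)),(s,U((264,292)),(.07,.037,.05)),(s,(340,209.4),(0,.055,.056))]
f=lambda q:np.concatenate([(proj(p,S(q,P))[0]-uv) for p,uv,P in obs])
o=least_squares(f,[.4,0,-.1],loss="soft_l1"); q=o.x
print("stand",q.round(4)); print(f(q).reshape(-1,2).round(1).tolist())
np.save("q.npy",q)
for p,a,b in ((t,T((291,237)),T((258,360))),(s,U((225,270)),U((378,180)))):
    A=ray(p,a,.067);B=ray(p,b,.067); print("tube ends stand",inv(q,A).round(4),inv(q,B).round(4))
print("tube net", inv(q,ray(t,(325,220.3),.067)), inv(q,ray(s,(320,190.9),.067)))
# clamp bar
for ang in (1.7,1.8,1.9,2,2.1,2.2):
    P=S(q,[0,.115-.105*np.cos(ang),.084+.105*np.sin(ang)]); print(ang,proj(t,P).round(1),proj(s,P).round(1))
print("bar obs top",T((105,276)),"scene",U((508,275)))
print("dishes",ray(t,(156.4,241.9),0),"bottle",ray(t,(459.3,246.9),0))
E
```

```text
stand [ 0.5515 -0.029  -0.126 ]
[[-0.3, -0.3], [-0.2, -0.1], [2.4, -0.4], [-0.6, 2.3], [0.4, -0.1], [0.6, -1.2], [-0.5, -0.9], [-0.9, -0.9], [0.7, -1.0], [12.8, 10.2], [0.6, 0.8]]
tube ends stand [ 0.0872 -0.0423] [-0.0648 -0.0182]
tube ends stand [ 0.0836 -0.0396] [-0.0615 -0.0106]
tube net [-0.00144807 -0.0320388 ] [-0.00321665 -0.02540055]
1.7 [[260.8 207.8]] [[364.4 197.9]]
1.8 [[256.6 207.4]] [[367.6 200.8]]
1.9 [[252.6 207.1]] [[370.7 203.8]]
2 [[248.7 206.9]] [[373.7 207. ]]
2.1 [[245.1 206.7]] [[376.6 210.3]]
2.2 [[241.8 206.6]] [[379.2 213.6]]
bar obs top [247.72727273 205.45454545] scene [375.14285714 208.57142857]
dishes [0.50136696 0.39973206 0.        ] bottle [ 0.47167862 -0.43339679  0.        ]
```

Call:
apply_moves:
  rows:
    - {"xyz": [-2.7,0,4.6],"turn": -0.12,"gripper": 7}
    - {"xyz": [-5.4,0,9.2],"turn": -0.24,"gripper": 7}
    - {"xyz": [-8.1,0,13.8],"turn": -0.36,"gripper": 7}
    - {"xyz": [-10.8,0,18.4],"turn": -0.48,"gripper": 7}
    - {"xyz": [-13.5,0,23],"turn": -0.6,"gripper": 7}
    - {"xyz": [-16.2,0,27.6],"turn": -0.72,"gripper": 7}
    - {"xyz": [-18.9,0,32.2],"turn": -0.84,"gripper": 7}
    - {"xyz": [-21.6,0,36.8],"turn": -0.96,"gripper": 7}
    - {"xyz": [-24.3,0,41.4],"turn": -1.073,"gripper": 7}
    - {"xyz": [-26.6,2,45.9],"turn": -1.073,"gripper": 7}
    - {"xyz": [-26.6,5,45.9],"turn": -1.073,"gripper": 7}
    - {"xyz": [-26.6,5,45.9],"turn": -1.073,"gripper": 7}

```text
time: 2.9
position: [0.5383, -0.1199, 0.1981]
ee_rot: [-1.57, 0.006, -0.124]
contact_force: [0.6, -0.5, -0.2]
grip_width: 0.822
```

```bash
python3 - <<'E'
from cell import r,camera,finder
from h import *
from scipy.spatial.transform import Rotation as Ro
q=np.load("q.npy"); st=r.state(); p=camera("wrist"); cv2.imwrite("pics/w1.png",p["image"])
T=np.eye(4); T[:3,:3]=Ro.from_euler("xyz",st["ee_rot"]).as_matrix(); T[:3,3]=st["position"]
p["cam_to_world"]=T@p["tool_from_camera"]; print(p["tool_from_camera"].round(3).tolist())
import pickle; pickle.dump({k:p[k] for k in("fx","fy","cx","cy","cam_to_world")},open("w1.pkl","wb"))
for n,z in(("tube",.067),("vee_seat",.056)):
    for d in finder.spot_point(n,p)[:2]:
        uv=np.array(d["at"][::-1])*[640,400]; print(n,d["conf"],uv,inv(q,ray(p,uv,z)))
for P in [(0,.055,.056),(.07,.037,.05),(-.07,.037,.05),(.07,-.125,.055),(-.07,-.125,.055)]: print(P,proj(p,S(q,P)).round())
print("tcp stand",inv(q,st["position"]))
E
```

```text
[[1.0, 0.001, -0.0, -0.0], [-0.0, 0.279, -0.96, -0.124], [-0.001, 0.96, 0.279, 0.071], [0.0, 0.0, 0.0, 1.0]]
tube 0.94 [560.32 112.72] [ 0.19954704 -0.01384458]
tube 0.77 [328.704 127.48 ] [ 0.00425765 -0.02605788]
vee_seat 0.56 [326.976  25.92 ] [0.00237657 0.05397278]
(0, 0.055, 0.056) [[324.  24.]]
(0.07, 0.037, 0.05) [[406.  51.]]
(-0.07, 0.037, 0.05) [[242.  51.]]
(0.07, -0.125, 0.055) [[394. 230.]]
(-0.07, -0.125, 0.055) [[253. 230.]]
tcp stand [-0.00167776 -0.09185068]
```

View pics/w1.png

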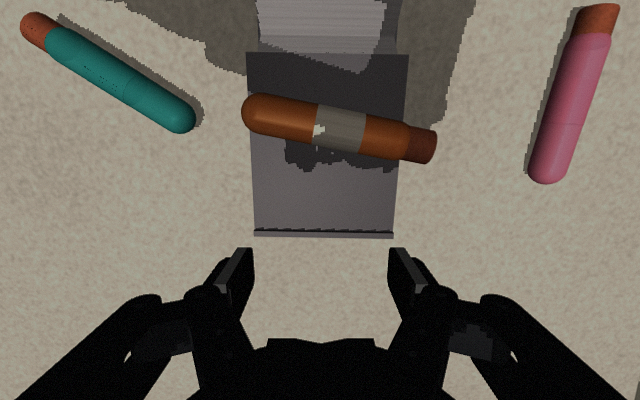

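Call:
apply_moves:
  rows:
    - {"xyz": [0.2,4,0],"turn": 0,"gripper": 7}
    - {"xyz": [0.3,8,0],"turn": 0,"gripper": 7}
    - {"xyz": [0.3,10.5,0],"turn": 0,"gripper": 7}
    - {"xyz": [0.3,12,0],"turn": 0,"gripper": 7}
    - {"xyz": [0.3,12,0.8],"turn": 0,"gripper": 7}
    - {"xyz": [0.3,12,1.6],"turn": 0,"gripper": 7}
    - {"xyz": [0.3,12,2.0],"turn": 0,"gripper": 7}
    - {"xyz": [0.3,12,2.3],"turn": 0,"gripper": 7}
    - {"xyz": [0.3,12,2.6],"turn": 0,"gripper": 7}
    - {"xyz": [0.3,12,2.9],"turn": 0,"gripper": 7}
    - {"xyz": [0.3,12,3.2],"turn": 0,"gripper": 7}
    - {"xyz": [0.3,12,3.5],"turn": 0,"gripper": 7}

```text
time: 4.55
position: [0.5473, -0.0867, 0.0803]
ee_rot: [-1.571, 0.0, -0.126]
contact_force: [0.1, -0.6, -0.2]
grip_width: 0.82
```

```bash
cat > look.py <<'E'
import sys
from cell import r,camera,finder
from h import *
from scipy.spatial.transform import Rotation as Ro
n=sys.argv[1]
q=np.load("q.npy"); st=r.state(); w=camera("wrist"); t=camera("top")
T=np.eye(4); T[:3,:3]=Ro.from_euler("xyz",st["ee_rot"]).as_matrix(); T[:3,3]=st["position"]
w["cam_to_world"]=T@w["tool_from_camera"]
print("t",st["time"],"tcp stand",inv(q,st["position"]).round(4),st["position"][2].round(4),"F",st["contact_force"].round(2))
for nm,p in(("wrist",w),("top",t)):
    for d in finder.spot_point("tube",p)[:3]:
        uv=np.array(d["at"][::-1])*[640,400]; print(nm,round(d["conf"],2),uv.round(),inv(q,ray(p,uv,.067)).round(3))
a=cv2.resize(t["image"][150:290,230:410],None,fx=2.2,fy=2.2,interpolation=2)
im=np.zeros((400,640+a.shape[1]-240,3),np.uint8); im[:,:400]=w["image"][:,120:520]; im[:a.shape[0],400:400+a.shape[1]]=a
cv2.imwrite(f"pics/{n}.png",im)
E
python3 look.py l1
```

```text
t 4.55 tcp stand [ 0.0031 -0.0578] 0.0803 F [ 0.11 -0.58 -0.15]
wrist 0.83 [323. 197.] [ 0.004 -0.023]
top 0.77 [296. 292.] [-0.195  0.025]
top 0.71 [326. 137.] [ 0.222 -0.012]
top 0.43 [322. 219.] [ 0.001 -0.025]
```

View pics/l1.png

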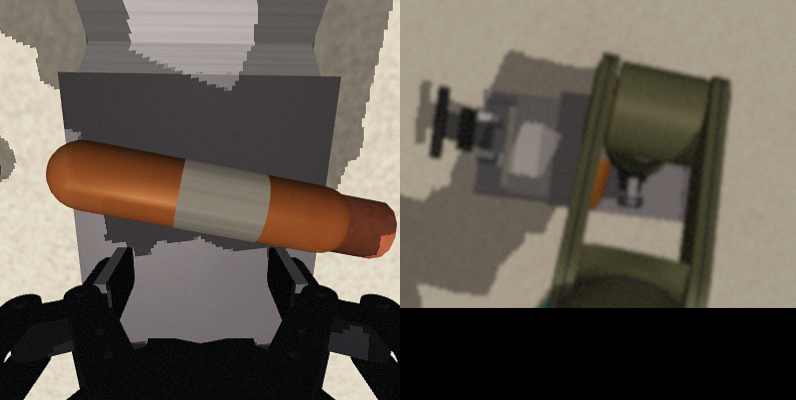

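Call:
apply_moves:
  rows:
    - {"xyz": [0,0.6,-0.2],"turn": 0,"gripper": 7}
    - {"xyz": [0,0.6,0],"turn": 0,"gripper": 7}
    - {"xyz": [0,0.6,0.3],"turn": 0,"gripper": 7}
    - {"xyz": [0,0.6,0.6],"turn": 0,"gripper": 7}
    - {"xyz": [0,0.6,0.9],"turn": 0,"gripper": 7}
    - {"xyz": [0,0.6,1.2],"turn": 0,"gripper": 7}
    - {"xyz": [0,0.6,1.5],"turn": 0,"gripper": 7}
    - {"xyz": [0,0.6,1.8],"turn": 0,"gripper": 7}
    - {"xyz": [0,0.6,2.1],"turn": 0,"gripper": 7}
    - {"xyz": [0,0.6,2.4],"turn": 0,"gripper": 7}

```text
time: 6.0
position: [0.5503, -0.0628, 0.0743]
ee_rot: [-1.571, -0.0, -0.126]
contact_force: [-0.4, -0.1, -0.2]
grip_width: 0.821
```

```bash
python3 look.py l2
```

```text
t 6.0 tcp stand [ 0.0031 -0.0337] 0.0743 F [-0.45 -0.12 -0.24]
wrist 0.74 [334. 200.] [0.009 0.001]
wrist 0.55 [  1. 157.] [-0.142  0.022]
top 0.97 [325. 137.] [ 0.222 -0.009]
top 0.55 [314. 217.] [ 0.004 -0.003]
```

View pics/l2.png

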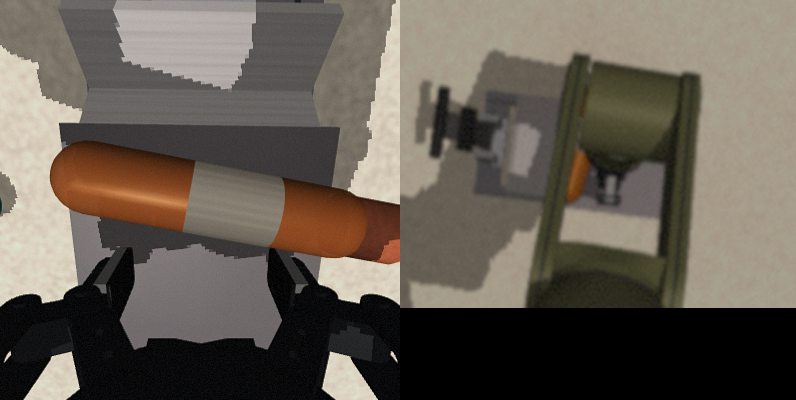

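```bash
python3 - <<'E'
from cell import r,camera
from h import *
from scipy.spatial.transform import Rotation as Ro
q=np.load("q.npy"); st=r.state(); w=camera("wrist")
T=np.eye(4); T[:3,:3]=Ro.from_euler("xyz",st["ee_rot"]).as_matrix(); T[:3,3]=st["position"]
w["cam_to_world"]=T@w["tool_from_camera"]
hsv=cv2.cvtColor(w["image"],cv2.COLOR_BGR2HSV)
m=((hsv[...,0]<20)&(hsv[...,1]>150)&(hsv[...,2]>50)).astype(np.uint8); m[:, :150]=0; m[265:]=0
ys,xs=np.nonzero(m); pts=[]
for c in list(range(200,300,10))+list(range(415,460,10)):
    rr=ys[xs==c]
    if len(rr): pts.append([c,(rr.min()+rr.max())/2])
P=np.array([inv(q,ray(w,p,.067)) for p in pts]); k=np.polyfit(P[:,0],P[:,1],1); print(P.round(4).tolist()); print("slope,y0",k,"col range",xs.min(),xs.max())
for c,rw in ((173+0,175),(120+194,195),(120+277,211),(120+360,227)): print(inv(q,ray(w,(c,rw),.067)))
print(inv(q,st["position"]),st["joint_pos"],st["ee_rot"])
E
```

```text
[[-0.0529, 0.0143], [-0.0483, 0.0138], [-0.0438, 0.0129], [-0.0393, 0.012], [-0.0347, 0.011], [-0.0301, 0.0101], [-0.0255, 0.0091], [-0.0209, 0.0086], [-0.0163, 0.0074], [-0.0116, 0.0067], [0.048, -0.0051], [0.0529, -0.0059], [0.0578, -0.0071], [0.0627, -0.0079], [0.0677, -0.0087]]
slope,y0 [-0.19419466  0.00430089] col range 170 537
[-0.06549151  0.01313492]
[-0.00040351  0.00356821]
[ 0.03931572 -0.00436063]
[ 0.08036277 -0.01255454]
[ 0.00304295 -0.03380543] [-1.90112195e-01  4.67778359e-01  1.76717608e+00 -4.89892858e-05
  9.06734224e-01 -6.43065068e-02] [-1.57082865e+00  9.82941454e-05 -1.25775495e-01]
```

The tube rolls straight along its own heading, skewed by about -0.19 rad, and doesn't straighten (origin near stand x 0.009, y 0.003). I'll straddle it, close on it while it lies on the deck, and turn it parallel to the groove. Then I'll keep rolling it.

Call:
apply_moves:
  rows:
    - {"xyz": [0,0,-0.5],"turn": 0,"gripper": 7}
    - {"xyz": [0,-4,-0.5],"turn": 0,"gripper": 8.5}
    - {"xyz": [0,-7,0],"turn": -0.17,"gripper": 8.5}
    - {"xyz": [0.6,-7,3.7],"turn": -0.35,"gripper": 8.5}
    - {"xyz": [0.6,-7,3.7],"turn": -0.53,"gripper": 8.5}
    - {"xyz": [0.6,-7,3.7],"turn": -0.71,"gripper": 8.5}
    - {"xyz": [0.6,-7,3.7],"turn": -0.89,"gripper": 8.5}
    - {"xyz": [0.6,-7,3.7],"turn": -1.07,"gripper": 8.5}
    - {"xyz": [0.6,-7,3.7],"turn": -1.25,"gripper": 8.5}
    - {"xyz": [0.6,-7,3.7],"turn": -1.38,"gripper": 8.5}
    - {"xyz": [0.6,-7,3.7],"turn": -1.38,"gripper": 8.5}

```text
time: 7.62
position: [0.5608, -0.0274, 0.1443]
ee_rot: [-1.571, 0.0, 1.252]
contact_force: [-0.2, 0.6, -0.0]
grip_width: 0.995
```

```bash
python3 look.py l3
```

```text
t 7.625 tcp stand [0.009  0.0027] 0.1443 F [-0.24  0.61 -0.04]
wrist 0.62 [324. 219.] [0.008 0.005]
top 0.57 [325. 136.] [ 0.225 -0.009]
top 0.52 [312. 216.] [0.005 0.002]
```

View pics/l3.png

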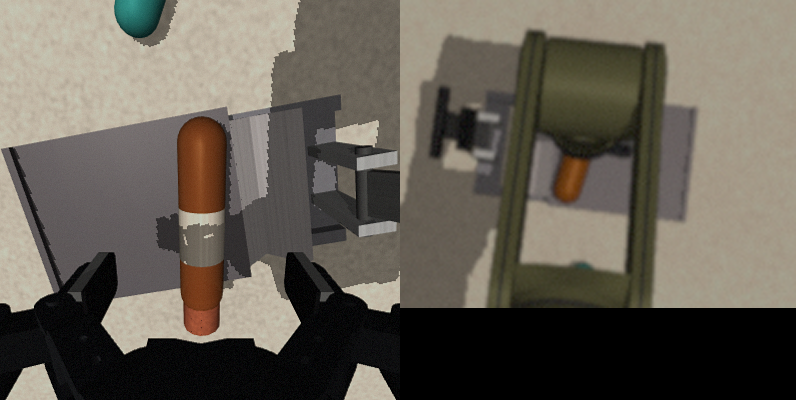

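Call:
apply_moves:
  rows:
    - {"xyz": [0,3,0],"turn": 0,"gripper": 8.5}
    - {"xyz": [0,5.5,0],"turn": 0,"gripper": 8.5}
    - {"xyz": [0,6.3,0],"turn": 0,"gripper": 8.5}
    - {"xyz": [0,6.3,0],"turn": 0,"gripper": 5}
    - {"xyz": [0,6.3,0],"turn": 0,"gripper": 4}
    - {"xyz": [0,6.3,0],"turn": 0,"gripper": 3.2}
    - {"xyz": [0,6.3,0],"turn": 0,"gripper": 3.2}
    - {"xyz": [0,6.3,0],"turn": 0,"gripper": 3.2}
    - {"xyz": [0,6.3,0],"turn": 0,"gripper": 3.2}

```text
time: 8.95
position: [0.5616, -0.0271, 0.0825]
ee_rot: [-1.573, -0.0, 1.254]
contact_force: [-1.2, 1.0, 6.0]
grip_width: 0.384
```

Call:
apply_moves:
  rows:
    - {"xyz": [0,-0.1,0],"turn": -0.06,"gripper": 3.2}
    - {"xyz": [0,-0.1,0],"turn": -0.12,"gripper": 3.2}
    - {"xyz": [0,-0.1,0],"turn": -0.192,"gripper": 3.2}
    - {"xyz": [0,-0.1,0],"turn": -0.192,"gripper": 3.2}
    - {"xyz": [0,-0.1,0],"turn": -0.192,"gripper": 4}
    - {"xyz": [0,-0.1,0],"turn": -0.192,"gripper": 5}
    - {"xyz": [0,-0.1,0],"turn": -0.192,"gripper": 7}
    - {"xyz": [0,-0.1,0],"turn": -0.192,"gripper": 8.5}
    - {"xyz": [0,-0.1,0],"turn": -0.192,"gripper": 8.5}
    - {"xyz": [0,-0.1,0],"turn": -0.192,"gripper": 8.5}
    - {"xyz": [0,-3,0],"turn": -0.192,"gripper": 8.5}
    - {"xyz": [0,-6.3,0],"turn": -0.192,"gripper": 8.5}

```text
time: 10.45
position: [0.5602, -0.027, 0.1442]
ee_rot: [-1.569, 0.0, 1.446]
contact_force: [-0.4, 0.3, 0.6]
grip_width: 0.995
```

```bash
python3 look.py l4
```

```text
t 10.45 tcp stand [0.0084 0.0031] 0.1442 F [-0.44  0.31  0.61]
wrist 0.78 [321. 222.] [0.009 0.003]
top 0.96 [325. 134.] [ 0.23  -0.009]
top 0.63 [314. 216.] [ 0.006 -0.001]
```

View pics/l4.png

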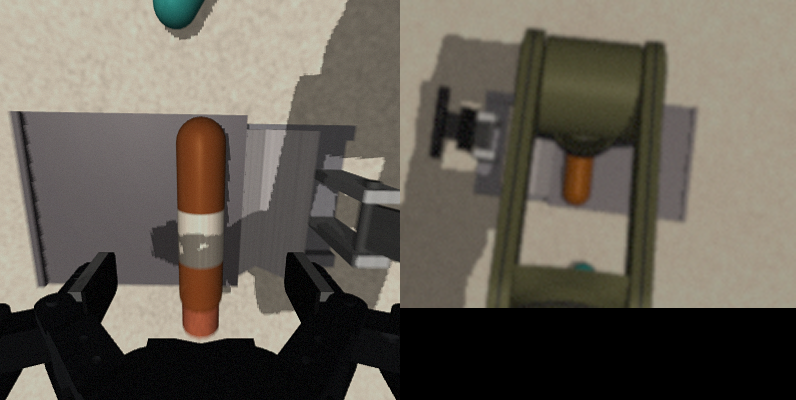

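Call:
apply_moves:
  rows:
    - {"xyz": [-1,0,0.4],"turn": 0.18,"gripper": 7}
    - {"xyz": [-2,0,0.4],"turn": 0.36,"gripper": 7}
    - {"xyz": [-3,0,0.4],"turn": 0.54,"gripper": 7}
    - {"xyz": [-4,0,0.4],"turn": 0.72,"gripper": 7}
    - {"xyz": [-4.8,0,0.4],"turn": 0.9,"gripper": 7}
    - {"xyz": [-4.8,0,0.4],"turn": 1.08,"gripper": 7}
    - {"xyz": [-4.8,0,0.4],"turn": 1.26,"gripper": 7}
    - {"xyz": [-4.8,0,0.4],"turn": 1.44,"gripper": 7}
    - {"xyz": [-4.8,0,0.4],"turn": 1.571,"gripper": 7}
    - {"xyz": [-4.8,3,0.4],"turn": 1.571,"gripper": 7}
    - {"xyz": [-4.8,6,0.4],"turn": 1.571,"gripper": 7}
    - {"xyz": [-4.8,6.8,0.4],"turn": 1.571,"gripper": 7}

```text
time: 12.15
position: [0.5483, -0.0736, 0.0734]
ee_rot: [-1.57, 0.007, -0.125]
contact_force: [-0.7, 0.5, -0.2]
grip_width: 0.821
```

Call:
apply_moves:
  rows:
    - {"xyz": [0,0,0.6],"turn": 0,"gripper": 7}
    - {"xyz": [0,0,1.1],"turn": 0,"gripper": 7}
    - {"xyz": [0,0,1.4],"turn": 0,"gripper": 7}
    - {"xyz": [0,0,1.6],"turn": 0,"gripper": 7}
    - {"xyz": [0,0,1.8],"turn": 0,"gripper": 7}
    - {"xyz": [0,0,2.0],"turn": 0,"gripper": 7}
    - {"xyz": [0,0,2.2],"turn": 0,"gripper": 7}
    - {"xyz": [0,0,2.4],"turn": 0,"gripper": 7}
    - {"xyz": [0,0,2.6],"turn": 0,"gripper": 7}
    - {"xyz": [0,0,2.8],"turn": 0,"gripper": 7}
    - {"xyz": [0,0,3.0],"turn": 0,"gripper": 7}
    - {"xyz": [0,0,3.2],"turn": 0,"gripper": 7}

```text
time: 13.65
position: [0.5549, -0.0423, 0.0763]
ee_rot: [-1.571, 0.0, -0.125]
contact_force: [0.7, -1.1, 0.2]
grip_width: 0.818
```

Call:
apply_moves:
  rows:
    - {"xyz": [0,0,0.2],"turn": 0,"gripper": 7}
    - {"xyz": [0,0,0.4],"turn": 0,"gripper": 7}
    - {"xyz": [0,0,0.6],"turn": 0,"gripper": 7}
    - {"xyz": [0,0,0.8],"turn": 0,"gripper": 7}
    - {"xyz": [0,0,1.0],"turn": 0,"gripper": 7}
    - {"xyz": [0,0,1.2],"turn": 0,"gripper": 7}
    - {"xyz": [0,0,1.4],"turn": 0,"gripper": 7}
    - {"xyz": [0,0,1.6],"turn": 0,"gripper": 7}
    - {"xyz": [0,0,1.8],"turn": 0,"gripper": 7}
    - {"xyz": [0,0,1.8],"turn": 0,"gripper": 7}

```text
time: 14.9
position: [0.5572, -0.0244, 0.0763]
ee_rot: [-1.571, 0.0, -0.125]
contact_force: [-0.3, -0.3, -0.2]
grip_width: 0.818
```

```bash
python3 look.py l5
```

```text
t 14.9 tcp stand [0.0051 0.0053] 0.0763 F [-0.33 -0.3  -0.19]
wrist 0.94 [ 17. 214.] [-0.143  0.032]
wrist 0.92 [330. 214.] [0.009 0.033]
top 0.98 [324. 136.] [ 0.225 -0.005]
top 0.58 [300. 218.] [-0.001  0.034]
```

View pics/l5.png

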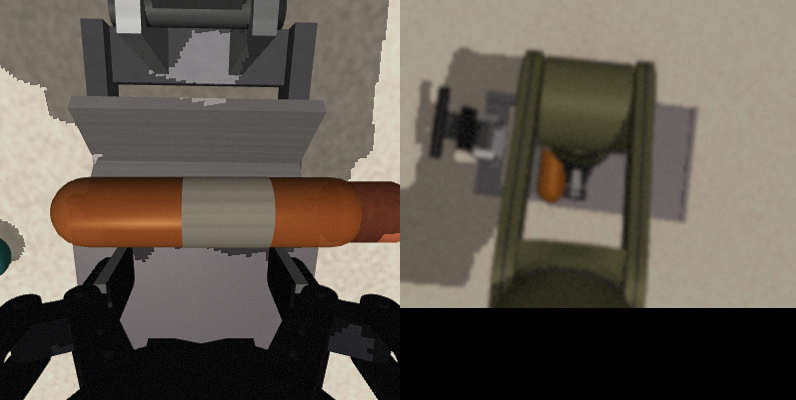

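Call:
apply_moves:
  rows:
    - {"xyz": [0,0,0.15],"turn": 0,"gripper": 7}
    - {"xyz": [0,0,0.3],"turn": 0,"gripper": 7}
    - {"xyz": [0,0,0.45],"turn": 0,"gripper": 7}
    - {"xyz": [0,0,0.6],"turn": 0,"gripper": 7}
    - {"xyz": [0,0,0.8],"turn": 0,"gripper": 7}
    - {"xyz": [0,0,1.0],"turn": 0,"gripper": 7}
    - {"xyz": [0,0,1.0],"turn": 0,"gripper": 7}
    - {"xyz": [0,0,-1],"turn": 0,"gripper": 7}
    - {"xyz": [0,0,-3],"turn": 0,"gripper": 7}
    - {"xyz": [0,-3,-5],"turn": 0,"gripper": 7}
    - {"xyz": [0,-6,-6],"turn": 0,"gripper": 7}
    - {"xyz": [0,-6,-6],"turn": 0,"gripper": 7}

```text
time: 16.6
position: [0.5513, -0.0868, 0.1387]
ee_rot: [-1.572, -0.006, -0.128]
contact_force: [-0.2, -0.3, 0.6]
grip_width: 0.819
```

```bash
python3 look.py l6
```

```text
t 16.6 tcp stand [ 0.0071 -0.0574] 0.1387 F [-0.15 -0.32  0.64]
wrist 0.88 [596. 154.] [ 0.195 -0.009]
wrist 0.62 [323.  60.] [0.009 0.05 ]
wrist 0.59 [ 68. 119.] [-0.157  0.015]
top 0.87 [298. 292.] [-0.194  0.019]
top 0.69 [297. 219.] [-0.005  0.043]
top 0.63 [326. 138.] [ 0.22  -0.012]
```

View pics/l6.png

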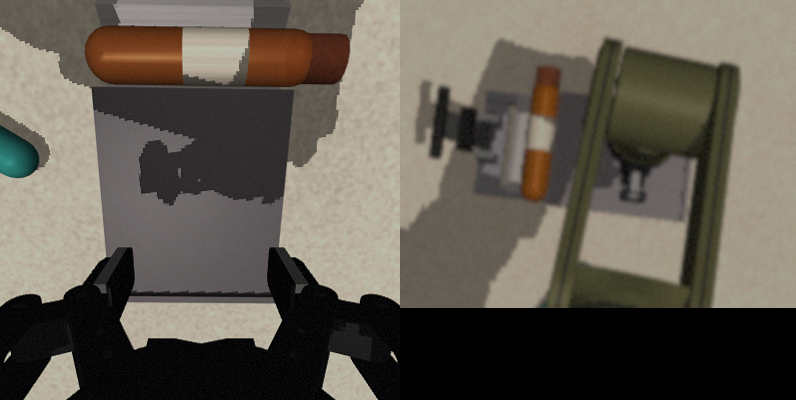

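The tube sits in the vee: its near side lies along the deck edge and it is parallel, x about +0.01. Next, go above the clamp bar, off the arm plate at x = -28 mm, with the jaws across the bar.

Call:
apply_moves:
  rows:
    - {"xyz": [0,-6,0],"turn": -0.17,"gripper": 7}
    - {"xyz": [-1,-12,0],"turn": -0.35,"gripper": 7}
    - {"xyz": [-2,-14,4],"turn": -0.53,"gripper": 6}
    - {"xyz": [-3,-14,9],"turn": -0.71,"gripper": 6}
    - {"xyz": [-3.5,-14,14],"turn": -0.89,"gripper": 6}
    - {"xyz": [-3.5,-14,18],"turn": -1.07,"gripper": 6}
    - {"xyz": [-3.5,-14,21.8],"turn": -1.25,"gripper": 6}
    - {"xyz": [-3.5,-14,21.8],"turn": -1.43,"gripper": 6}
    - {"xyz": [-3.5,-14,21.8],"turn": -1.571,"gripper": 6}
    - {"xyz": [-3.5,-14,21.8],"turn": -1.571,"gripper": 6}
    - {"xyz": [-3.5,-14,21.8],"turn": -1.571,"gripper": 6}

```text
time: 18.18
position: [0.5417, 0.1366, 0.2755]
ee_rot: [-1.569, 0.0, 1.444]
contact_force: [0.2, 0.1, -0.4]
grip_width: 0.702
```

```bash
sed -i 's/^n=sys.*/n=sys.argv[1]; BA=float(sys.argv[2]) if len(sys.argv)>2 else 2.03/' look.py; cat >> look.py <<'E'
Ps=S(q,[(x,.115-.105*np.cos(BA),.084+.105*np.sin(BA)) for x in(-.04,0,.04)])
print("bar pred",proj(w,Ps).round(0).tolist(),proj(t,Ps).round(0).tolist())
print("tcp+fingertip px",proj(w,np.array([st["position"],st["position"]-[0,0,.019]])).round().tolist())
for nm,p in(("wrist",w),("top",t)):
    print(nm,[(round(d["conf"],2),(np.array(d["at"][::-1])*[640,400]).round().tolist()) for d in finder.spot_point("clamp_bar",p)[:2]])
E
python3 look.py l7
```

```text
t 18.175 tcp stand [-0.0305  0.163 ] 0.2755 F [ 0.17  0.14 -0.35]
wrist 0.88 [233. 214.] [0.006 0.056]
wrist 0.77 [195.  38.] [-0.185  0.033]
wrist 0.58 [210. 344.] [0.198 0.007]
top 0.87 [324. 139.] [ 0.216 -0.008]
top 0.76 [295. 217.] [-0.     0.047]
top 0.73 [461. 248.] [-0.035 -0.395]
bar pred [[319.0, 202.0], [319.0, 248.0], [319.0, 289.0]] [[246.0, 223.0], [248.0, 207.0], [250.0, 191.0]]
tcp+fingertip px [[321.0, 275.0], [321.0, 257.0]]
wrist [(0.94, [320.0, 248.0])]
top [(0.44, [247.0, 206.0])]
```

View pics/l7.png

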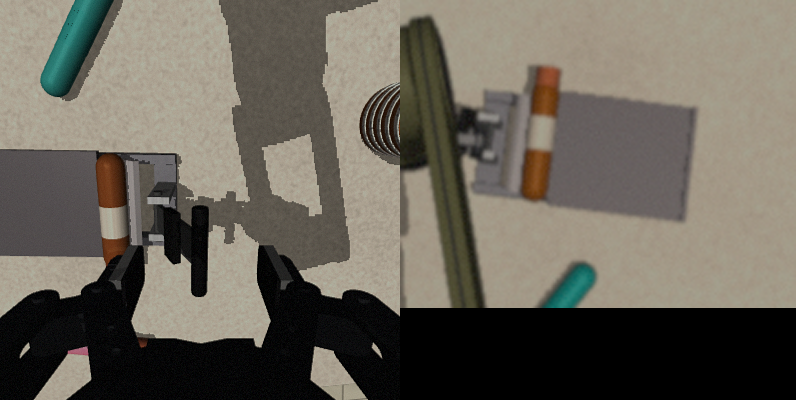

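Call:
apply_moves:
  rows:
    - {"xyz": [0,4,0],"turn": 0,"gripper": 6}
    - {"xyz": [0,8,0],"turn": 0,"gripper": 6}
    - {"xyz": [0,10,0],"turn": 0,"gripper": 6}
    - {"xyz": [0,10,0],"turn": 0,"gripper": 3}
    - {"xyz": [0,10,0],"turn": 0,"gripper": 2.6}
    - {"xyz": [0,10,0],"turn": 0,"gripper": 2.6}
    - {"xyz": [0,10,0],"turn": 0,"gripper": 2.6}

```text
time: 19.35
position: [0.5428, 0.1367, 0.1774]
ee_rot: [-1.573, -0.001, 1.446]
contact_force: [-0.5, 0.5, -0.4]
grip_width: 0.304
```

Call:
apply_moves:
  rows:
    - {"xyz": [-0.8,-0.3,0],"turn": 0,"gripper": 2.6}
    - {"xyz": [-1.6,-0.6,0],"turn": 0,"gripper": 2.6}
    - {"xyz": [-2.6,-0.8,0],"turn": 0,"gripper": 2.6}
    - {"xyz": [-3.6,-1.0,0],"turn": 0,"gripper": 2.6}
    - {"xyz": [-4.7,-1.1,0],"turn": 0,"gripper": 2.6}
    - {"xyz": [-5.8,-1.1,0],"turn": 0,"gripper": 2.6}
    - {"xyz": [-6.8,-0.9,0],"turn": 0,"gripper": 2.6}
    - {"xyz": [-7.8,-0.6,0],"turn": 0,"gripper": 2.6}
    - {"xyz": [-8.8,-0.3,0],"turn": 0,"gripper": 2.6}
    - {"xyz": [-9.8,0.1,0],"turn": 0,"gripper": 2.6}
    - {"xyz": [-10.8,0.6,0],"turn": 0,"gripper": 2.6}

```text
time: 20.72
position: [0.5285, 0.0287, 0.1699]
ee_rot: [-1.571, 0.0, 1.446]
contact_force: [0.0, 1.1, 0.3]
grip_width: 0.305
```

```bash
python3 look.py l8 1.0
```

```text
t 20.725 tcp stand [-0.0301  0.0544] 0.1699 F [0.05 1.12 0.28]
wrist 0.9 [318. 247.] [0.002 0.052]
wrist 0.79 [274.   1.] [-0.18   0.023]
top 0.85 [326. 138.] [ 0.22  -0.011]
top 0.66 [298. 292.] [-0.194  0.018]
bar pred [[330.0, 259.0], [329.0, 330.0], [328.0, 392.0]] [[288.0, 228.0], [290.0, 212.0], [292.0, 196.0]]
tcp+fingertip px [[321.0, 275.0], [321.0, 257.0]]
wrist [(0.68, [330.0, 337.0])]
top []
```

View pics/l8.png

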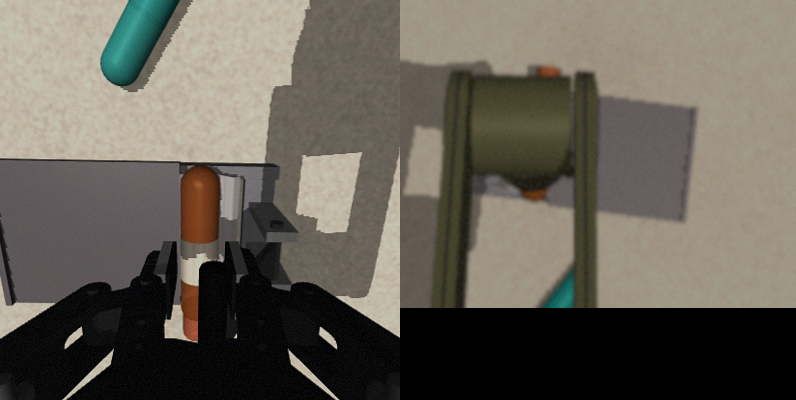

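Call:
apply_moves:
  rows:
    - {"xyz": [0.5,0,0],"turn": 0,"gripper": 4}
    - {"xyz": [0.5,-1,0],"turn": 0,"gripper": 4.5}
    - {"xyz": [0.5,-5,0],"turn": 0,"gripper": 4.5}
    - {"xyz": [-0.2,-6,-1.5],"turn": 0,"gripper": 0}
    - {"xyz": [-0.2,-6,-3],"turn": 0,"gripper": 0}
    - {"xyz": [-0.2,-6,-3],"turn": 0,"gripper": 0}
    - {"xyz": [-0.2,-6,-3],"turn": 0,"gripper": 0}
    - {"xyz": [-0.2,-6,-3],"turn": 0,"gripper": 0}
    - {"xyz": [-0.2,-6,-3],"turn": 0,"gripper": 0}

```text
time: 22.15
position: [0.5576, 0.0238, 0.2299]
ee_rot: [-1.57, 0.0, 1.446]
contact_force: [-0.1, -0.3, 0.3]
grip_width: -0.002
```

```bash
python3 look.py l9 1.0
```

```text
t 22.15 tcp stand [-0.0005  0.0532] 0.2299 F [-0.1  -0.25  0.28]
wrist 0.72 [322. 199.] [0.005 0.054]
top 0.89 [325. 135.] [ 0.229 -0.009]
top 0.53 [294. 214.] [0.005 0.05 ]
top 0.53 [299. 291.] [-0.192  0.017]
bar pred [[329.0, 173.0], [328.0, 232.0], [328.0, 284.0]] [[288.0, 228.0], [290.0, 212.0], [292.0, 196.0]]
tcp+fingertip px [[321.0, 275.0], [321.0, 257.0]]
wrist [(0.66, [327.0, 235.0])]
top [(0.41, [289.0, 209.0])]
```

Call:
apply_moves:
  rows:
    - {"xyz": [0.2,2,0],"turn": 0,"gripper": 0}
    - {"xyz": [0.2,3,0],"turn": 0,"gripper": 0}
    - {"xyz": [-0.4,3.8,0],"turn": 0,"gripper": 0}
    - {"xyz": [-1.1,4.5,0],"turn": 0,"gripper": 0}
    - {"xyz": [-1.85,5.2,0],"turn": 0,"gripper": 0}
    - {"xyz": [-2.5,6.1,0],"turn": 0,"gripper": 0}
    - {"xyz": [-3.0,7.0,0],"turn": 0,"gripper": 0}
    - {"xyz": [-3.5,7.9,0],"turn": 0,"gripper": 0}
    - {"xyz": [-3.85,8.9,0],"turn": 0,"gripper": 0}
    - {"xyz": [-4.1,9.9,0],"turn": 0,"gripper": 0}
    - {"xyz": [-4.1,9.9,0],"turn": 0,"gripper": 0}

```text
time: 23.82
position: [0.5521, -0.0167, 0.13]
ee_rot: [-1.568, -0.0, 1.446]
contact_force: [-0.1, 0.1, -0.2]
grip_width: 0.003
```

```bash
python3 look.py l10 0.2 | tail -5
```

```text
top 0.49 [296. 216.] [0.002 0.046]
bar pred [[321.0, 185.0], [321.0, 254.0], [321.0, 314.0]] [[307.0, 232.0], [309.0, 217.0], [310.0, 201.0]]
tcp+fingertip px [[321.0, 275.0], [321.0, 257.0]]
wrist []
top [(0.43, [310.0, 217.0])]
```

Call:
apply_moves:
  rows:
    - {"xyz": [-0.1,0.5,0],"turn": 0,"gripper": 0}
    - {"xyz": [-0.2,1.0,0],"turn": 0,"gripper": 0}

```text
time: 24.38
position: [0.5532, -0.019, 0.1213]
ee_rot: [-1.572, -0.0, 1.446]
contact_force: [0.1, 0.5, -0.1]
grip_width: -0.004
```

```bash
python3 look.py l11 0.1 | tail -5
```

```text
top 0.44 [296. 216.] [0.002 0.046]
bar pred [[322.0, 182.0], [322.0, 250.0], [322.0, 310.0]] [[307.0, 232.0], [309.0, 217.0], [311.0, 202.0]]
tcp+fingertip px [[321.0, 275.0], [321.0, 257.0]]
wrist [(0.81, [321.0, 253.0])]
top [(0.51, [312.0, 217.0])]
```

Call:
apply_moves:
  rows:
    - {"xyz": [0,0.3,0],"turn": 0,"gripper": 0}
    - {"xyz": [0,0.6,0],"turn": 0,"gripper": 0}

```text
time: 24.92
position: [0.553, -0.019, 0.1153]
ee_rot: [-1.571, 0.0, 1.446]
contact_force: [-0.5, -0.9, 0.1]
grip_width: -0.002
```

Call:
apply_moves:
  rows:
    - {"xyz": [0,0.15,0],"turn": 0,"gripper": 0}
    - {"xyz": [0,0.3,0],"turn": 0,"gripper": 0}

```text
time: 25.18
position: [0.5528, -0.019, 0.1121]
ee_rot: [-1.571, 0.0, 1.446]
contact_force: [0.1, -0.5, 0.6]
grip_width: 0.001
```

Call:
apply_moves:
  rows:
    - {"xyz": [0,0.1,0],"turn": 0,"gripper": 0}
    - {"xyz": [0,0.2,0],"turn": 0,"gripper": 0}
    - {"xyz": [0,0.2,0],"turn": 0,"gripper": 0}

```text
time: 25.55
position: [0.5528, -0.0189, 0.1102]
ee_rot: [-1.571, -0.0, 1.446]
contact_force: [-0.8, 0.8, 0.3]
grip_width: -0.004
```

Call:
apply_moves:
  rows:
    - {"xyz": [0,0.1,0],"turn": 0,"gripper": 0}
    - {"xyz": [0,0.1,0],"turn": 0,"gripper": 0}

```text
time: 25.8
position: [0.5529, -0.0189, 0.1098]
ee_rot: [-1.571, -0.0, 1.446]
contact_force: [-0.5, 0.5, 4.2]
grip_width: -0.0
```

Call:
apply_moves:
  rows:
    - {"xyz": [0,0.1,0],"turn": 0,"gripper": 0}
    - {"xyz": [0,0.1,0],"turn": 0,"gripper": 0}

```text
time: 26.05
position: [0.5529, -0.019, 0.1096]
ee_rot: [-1.572, 0.0, 1.446]
contact_force: [-3.1, -0.7, 11.0]
grip_width: -0.003
```

Call:
apply_moves:
  rows:
    - {"xyz": [0,-0.3,0],"turn": 0,"gripper": 0}
    - {"xyz": [0,-2,0],"turn": 0,"gripper": 0}
    - {"xyz": [0,-6,0],"turn": 0,"gripper": 0}
    - {"xyz": [0,-12,0],"turn": 0,"gripper": 0}
    - {"xyz": [-5,-14,0],"turn": 0,"gripper": 0}
    - {"xyz": [-11,-14,0],"turn": 0,"gripper": 0}
    - {"xyz": [-17,-14,0],"turn": 0,"gripper": 0}
    - {"xyz": [-22,-14,0],"turn": 0,"gripper": 0}
    - {"xyz": [-22,-14,0],"turn": 0,"gripper": 0}

```text
time: 27.18
position: [0.525, -0.2409, 0.2478]
ee_rot: [-1.571, 0.001, 1.441]
contact_force: [0.7, 0.2, -0.2]
grip_width: -0.001
```

```bash
python3 look.py l12 0.0; python3 - <<'E'
from cell import camera,finder
from h import *
q=np.load("q.npy"); s=camera("scene"); t=camera("top")
for p in(s,t):
    for a in(-.1,0,.1): print(a,proj(p,S(q,(0,.115-.105*np.cos(a),.084+.105*np.sin(a)))).round(1))
    for n in("clamp_bar","dishes","bottle"): print(n,[(round(d["conf"],2),(np.array(d["at"][::-1])*[640,400]).round(1).tolist()) for d in finder.spot_point(n,p)[:2]])
b=cv2.resize(s["image"][150:260,260:400],None,fx=3,fy=3,interpolation=2); a=cv2.resize(t["image"][160:270,240:370],None,fx=2.8,fy=2.8,interpolation=2)
im=np.zeros((335,790,3),np.uint8); im[:b.shape[0],:b.shape[1]]=b; im[:a.shape[0],422:422+a.shape[1]]=a; cv2.imwrite("pics/fin.png",im)
E
```

```text
t 27.175 tcp stand [ 0.0004 -0.2136] 0.2478 F [ 0.71  0.21 -0.21]
top 0.88 [290. 216.] [0.001 0.062]
top 0.68 [328. 136.] [ 0.225 -0.016]
top 0.55 [298. 290.] [-0.188  0.019]
bar pred [[546.0, 153.0], [537.0, 192.0], [530.0, 228.0]] [[308.0, 233.0], [309.0, 217.0], [311.0, 202.0]]
tcp+fingertip px [[321.0, 275.0], [321.0, 257.0]]
wrist [(0.86, [532.0, 194.0])]
top [(0.74, [311.0, 214.0]), (0.22, [459.0, 246.0])]
-0.1 [[328.7 197.5]]
0 [[328.5 195.2]]
0.1 [[328.7 193.1]]
clamp_bar [(0.89, [326.4, 190.8])]
dishes []
bottle [(0.6, [239.1, 132.9])]
-0.1 [[309.1 217.8]]
0 [[309.3 217.4]]
0.1 [[309.1 217. ]]
clamp_bar [(0.83, [311.1, 214.3])]
dishes []
bottle [(0.5, [460.8, 247.5])]
```

View pics/fin.png

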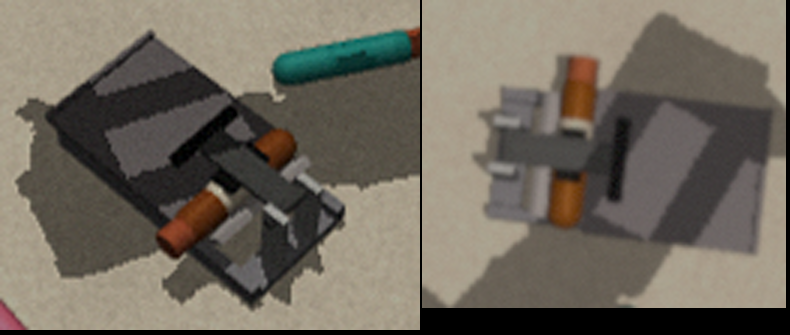

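```bash
python3 - <<'E'
from cell import r,camera,finder
import numpy as np
for n in("top","scene"):
    p=camera(n)
    for t in("dishes","bottle"): print(n,t,[(round(d["conf"],2),np.round(d["extent"],3).tolist()) for d in finder.look_for(t,p)][:1])
print(r.state()["contact_force"]); print(r.hand_in())
E
```

```text
top dishes [(0.74, [0.203, 0.549, 0.271, 0.654])]
top bottle [(0.68, [0.7, 0.593, 0.758, 0.642])]
scene dishes [(0.63, [0.705, 0.624, 0.778, 0.73])]
scene bottle [(0.8, [0.346, 0.238, 0.385, 0.356])]
[0.08486589 0.38779279 0.64420018]
the job is handed in; nothing more can be done
None
```

The tube is in the vee with the clamp closed on it, and the job was handed in at about 27 s of the 64 s; no verdict came back. The tube rolled on skewed and would not straighten when pushed. So I closed the jaws on it once, on the deck, raising the tool about 1 mm while I turned it parallel. I then rolled it on with two fingers until it dropped into the vee and backed off. After that I swung the clamp over by its bar and pressed it down with the closed fingertips, to about 11 N at the bar.

**Last checks:**
- **Tube:** it lies parallel in the vee and roughly centred; the readings gave x between 0 and 10 mm.
- **Clamp:** it came to rest against the tube at an angle of about 0, judged from the fingertip height. The bar detector read 3 to 5 px off the predicted closed position, which I took as detector and calibration error.
- **Dishes and bottle:** both show where they started. One point search missed the dishes, but the box search found them in place.
- **Robot:** the arm is well clear and touches nothing.

The pad's force on the tube after release could not be measured. I am relying on the stiff hinge to hold it.

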